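# Mixed-up canister lids

## Task

The lids of the three storage canisters have been mixed up, so none of them closes properly. Put each lid on the canister of its own shape - round, square and oblong - so that all three are fully home, flat on the rim; the cork trivet is free if you need to set a lid aside on the way. Set the lids down rather than dropping them, and leave the mug and the sugar jar where they stand.

Things in the scene. Friction and masses are not known exactly. Their poses are not given: they have to be found in the camera images.
- round_lid_grip (a point): Round wooden lid, loose, 100 mm across, 12 mm thick, 0.17 kg. Point: middle of its grip, a wooden bar 70 (lid's x) x 18 (y) x 20 mm high on two posts; the lid's top face lies 30 mm below the point, underside of its edge 42, foot of its plug 54. The plug under each lid is 12 mm deep, 13 mm in from the lid's edge (lower half 15). Starts on the square canister, plug loose in its mouth.
- square_lid_grip (a point): Square wooden lid, loose, 100 x 100 x 12 mm, sides along x and y, 0.17 kg. Point: middle of its grip, a wooden bar 70 (lid's x) x 18 (y) x 20 mm high on two posts; the lid's top face lies 30 mm below the point, underside of its edge 42, foot of its plug 54. Starts on the oblong canister, plug standing on the rim, 12 mm too high.
- oblong_lid_grip (a point): Oblong wooden lid, loose, 128 (x) x 74 (y) x 12 mm, 0.17 kg. Point: middle of its grip, a wooden bar 70 (lid's x) x 18 (y) x 20 mm high on two posts; the lid's top face lies 30 mm below the point, underside of its edge 42, foot of its plug 54. Starts on the round canister, plug standing on the rim, 12 mm too high.
- round_mouth (a point): Round grey stoneware canister, 100 mm across, 80 mm tall, mouth 84 mm across. Point: centre of its mouth at rim height, z up. A lid that is home has its edge on the rim and the middle of its grip 42 mm above this point; the plug has about 5 mm to spare all round. The canister does not move.
- square_mouth (a point): Square grey stoneware canister, 100 x 100 mm, sides along x and y, 80 mm tall, mouth 84 x 84 mm. Point: centre of its mouth at rim height, z up. A lid that is home has its edge on the rim and the middle of its grip 42 mm above this point; the plug has about 5 mm to spare all round. The canister does not move.
- oblong_mouth (a point): Oblong grey stoneware canister, 128 (x) x 74 mm (y), 80 mm tall, mouth 112 x 58 mm. Point: centre of its mouth at rim height, z up. A lid that is home has its edge on the rim and the middle of its grip 42 mm above this point; the plug has about 5 mm to spare all round. The canister does not move.
- trivet: Round cork trivet lying on the worktop, 136 mm across and 8 mm thick, fixed and empty; origin at the centre of its underside.
- mug_centre (a point): Centre, half-way up, of a green and white mug, 92 x 127 mm with its handle and 93 mm tall, loose; to be left alone.
- sugar_jar_centre (a point): Centre, half-way up, of a clear squarish sugar jar with a red cap, 68 mm wide and 105 mm tall, loose; to be left alone.
There are look-alikes about, which are no part of the job. What is shaped like the part that bears round_lid_grip but pink is not meant.

How it is judged:
By the outcome, as a careful person would: the job done as asked, in the order asked, and still so for the second after the job is handed in, with the robot touching nothing.
It also fails if it takes over 104 s, if anything falls off the work surface, if the arm or the gripper's body presses on something with over 40 N, if the wrist force passes 120 N, or if a joint passes its speed limit or range.

## Robot

A 7-joint arm with a two-finger parallel gripper is mounted at the origin on a cart in front of the work surface, level with it; the furniture and walls round the work are solid. World frame = base frame: x ahead of the robot, y to its left, z up, the work surface at z = 0. Lengths are in m, angles in rad, forces in N, time in s.
With the tool pointing down it reaches from about 0.4 to 0.85 m from the base axis. Payload 10.4 kg.
Tool frame: the origin (TCP) lies midway between the tips of the shut fingers; the grasp point (between the pads) lies 19 mm behind it; z points along the fingers, y is the line along which they close (so a half turn about z gives the same grasp; the last joint's range is limited). The gripper opens to 87 mm and grips with 3 to 60 N. Pads are 19 mm wide; open, the fingers measure 117 mm over their backs; the gripper's body (75 mm by 190 mm) begins 51 mm behind the grasp point.
Start: joints at [1.19, 0.332, -0.065, 1.46, 0.022, 1.35, -0.088], TCP at [0.219, -0.585, 0.223] pointing down, gripper open.
Joint ranges: [-2.6, 2.6], [-0.5, 2.12], [-1.47, 1.34], [0.16, 2.42], [-1.27, 4.41], [0.06, 2.06], [-2.6, 2.6]. Speed limits (rad/s): [2.22, 2.22, 2.79, 2.79, 3.14, 3.14, 3.14].

## Interface

Orientations are given as a rotation vector (axis times angle).
In Python, from plant import arm gives the robot as it stands.
- The arm moves only by the tool apply_moves, never from a script. Its argument "steps" is a list of rows, each an object with "angular": the turn, a rotation vector about the tool's x, y, z in units of 6 degrees (1.0 is 6 degrees), a list of three; "dp": the shift along the tool's x, y, z in units of 40 mm (1.0 is 40 mm), a list of three; "grip": the finger opening in mm, from 0 to 87. A call has 1 to 20 rows; each row is the pose to reach, as a shift and turn from the pose commanded when the call began, along the tool's axes at that moment; what a row does not reach only later rows make up. A row lasts 1/10 s, in which the tool goes at most 50 mm and 8.59 degrees, less where a joint would pass 70% of its speed; a pose out of reach is approached as far as the arm can. A call with a gripper value outside its range is refused whole. The fingers move at their own pace and stop on an object; "newtons" is the grip in N (left out, the last holds). Time passes only in rows, so rows that repeat a pose let the fingers close. It gives the time, the measured TCP pose, the force, the opening and the grip force at its end, in the units of the state.
- arm.state(): the state, without advancing time (a new reading comes with each control period).
- arm.get_image(name): name is "side" or "top" or "wrist"; returns a dict with "pixels" (384x512x3 uint8, blue, green, red), "mtx" (3x3 intrinsics, pixels), "R" (3x3) and "t" (3): a world point X has camera coordinates R X + t. Camera axes: x right, y down, z forward; pixel columns grow to the right and rows downward; lengths in m; the calibration is good to about 2 mm. A picture is of the moment at which its call begins. There is no depth.
- arm.job_done(): hands the job in; it is judged then, once.
The state is a dict: "clock": time; "joint_positions": joint angles; "qd": joint speeds; "joint_efforts": joint torques, N m; "ee_pos": TCP position; "orientation": TCP orientation; "contact_force": force on the tool from outside, world axes, zero at the start; "torque": the same for the moment, N m; "opening": finger opening in m; "finger_force": force on a finger pad.
Only numpy, scipy, OpenCV 4.12 (cv2) and the standard library are available. Lean on these libraries where they do the work, as an engineer would, in place of code of your own. Each camera call takes 0.05 s, during which the arm holds its last target. There are 200 camera calls.

## Working session

There is one attempt and no reset: what is moved stays moved. The work goes in short steps, Python scripts to look and compute and a tool call to move; the robot and the scene stay as the last step left them, time stands still between calls to the robot, and variables do not carry over. Pictures are saved under pics/ and viewed, at most 14 in all, crops included, and the job is handed in when it is done.

Besides the shell and the picture viewer there is one more tool, called as name(argument=value, ...), one argument or row to a line, values as JSON. apply_moves: Moves the arm, as the interface text tells. Its arguments: {"type":"object","properties":{"steps":{"type":"array"},"newtons":{"type":"number"}},"required":["steps"]}

```bash
mkdir -p pics
cat > h.py <<'E'
from plant import arm
import cv2, numpy as np
from scipy.spatial.transform import Rotation as Ro
def snap(n,f):
    d=arm.get_image(n); cv2.imwrite(f'pics/{f}.png',d['pixels'])
    np.savez(f'pics/{f}.npz',K=d['mtx'],R=d['R'],t=d['t']); return d
def onz(f,uv,z):
    c=np.load(f'pics/{f}.npz'); r=c['R'].T@np.linalg.solve(c['K'],[*uv,1]); o=-c['R'].T@c['t']
    return o+r*(z-o[2])/r[2]
def proj(f,X):
    c=np.load(f'pics/{f}.npz'); p=c['K']@(c['R']@np.array(X)+c['t']); return p[:2]/p[2]
def big(f,x,y,w,h,s,o):
    i=cv2.imread(f'pics/{f}.png')[y:y+h,x:x+w]; cv2.imwrite(f'pics/{o}.png',cv2.resize(i,None,fx=s,fy=s,interpolation=cv2.INTER_CUBIC))
E
python3 - <<'E'
from h import *
snap('top','top0');snap('side','side0')
a=cv2.imread('pics/top0.png');cv2.imwrite('pics/top0b.png',cv2.resize(a,(800,600)))
a=cv2.imread('pics/side0.png');cv2.imwrite('pics/side0b.png',cv2.resize(a,(800,600)))
s=arm.state();print(s)
for f in('top0','side0'):
    c=np.load(f'pics/{f}.npz');print(c['K'],-c['R'].T@c['t'])
E
```

```text
{'clock': 0.1, 'joint_positions': array([ 1.19039537,  0.33280301, -0.06470068,  1.46082768,  0.02159558,
        1.34989885, -0.08849494]), 'qd': array([-0.00119366, -0.00085387,  0.0008703 , -0.00382529,  0.00044523,
        0.00140536, -0.00128609]), 'joint_efforts': array([ 1.66413989e-03, -6.24545217e+01,  2.50345271e-02, -3.90720999e+01,
       -6.13000430e-02,  3.64769495e-02,  4.74815408e-05]), 'ee_pos': array([ 0.21876698, -0.58510615,  0.22185119]), 'orientation': array([-3.09025360e+00, -5.58859588e-01,  4.24863271e-04]), 'contact_force': array([ 0.23234031, -0.20319066, -0.69940421]), 'torque': array([ 0.00047797, -0.01251217, -0.0208175 ]), 'finger_force': 0.0, 'opening': 0.08664564656213451}
[[358.23430802   0.         252.37779971]
 [  0.         358.23430802 193.36883481]
 [  0.           0.           1.        ]] [ 0.40197042 -0.10671804  1.11735536]
[[489.62423222   0.         250.15227679]
 [  0.         489.62423222 206.97793292]
 [  0.           0.           1.        ]] [0.16143703 0.87015356 0.84441971]
```

View pics/top0b.png

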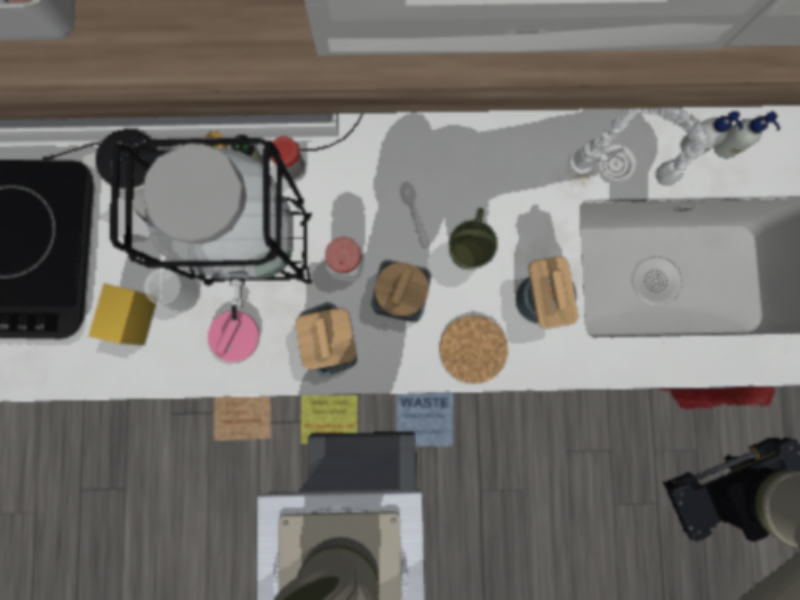

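View pics/side0b.png

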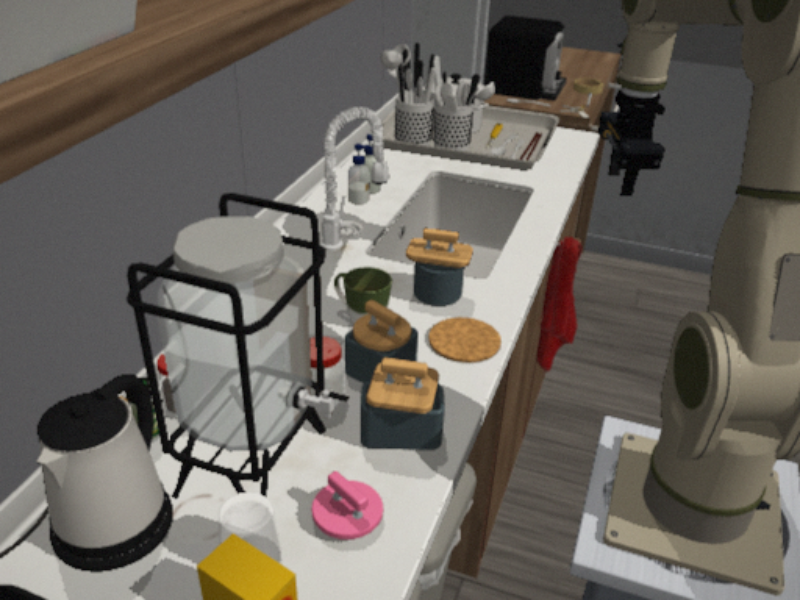

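The top view shows up = +x and left = +y. There are two round-lid candidates: the wooden one at (400,290) on the square canister, and the pink one at (234,336) on the worktop. The wooden one is meant, because pink is excluded. The square lid is at (325,338) on the oblong canister, the oblong lid at (553,292) on the round canister, and the trivet at (474,348). I'll confirm in a crop.

Run:
```python
from h import *
big('top0',185,145,195,105,4,'c1')
big('side0',210,140,110,150,4,'c2')
```

```text
(no output)
```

View pics/c1.png

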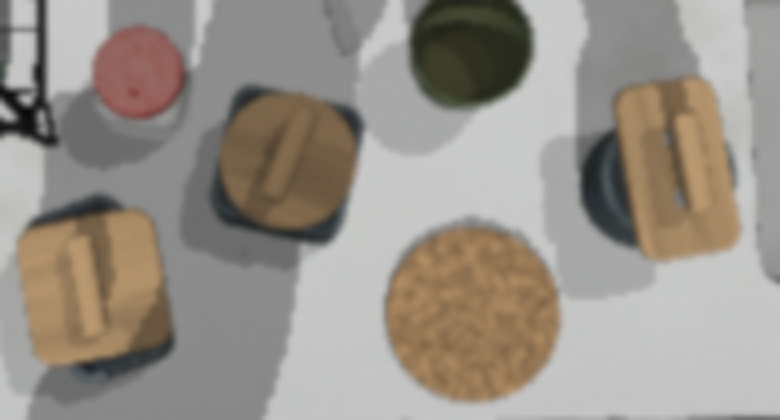

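View pics/c2.png

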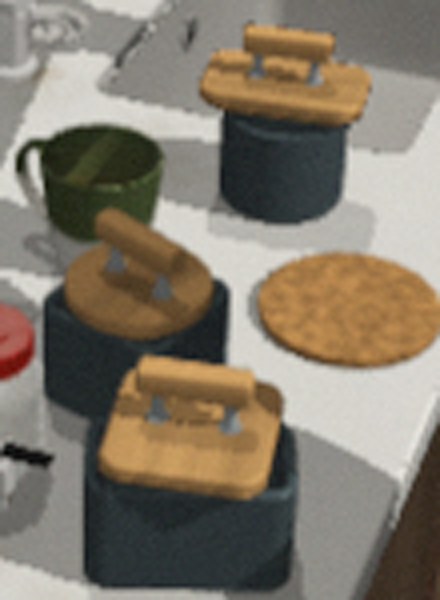

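The crops confirm three wooden lids. In the top crop the bar ends are: round (302,112)-(275,195), square (80,238)-(93,335), oblong (683,115)-(699,210). The trivet centre is at (473,313). The square canister's corners show at (240,88), (360,115), (325,243), (215,215).

Run:
```python
from h import *
def c(p):return (p[0]/4+185-.4,p[1]/4+145-.4)
for n,a,b,z in[('round',(302,112),(275,195),.132),('square',(80,238),(93,335),.144),('oblong',(683,115),(699,210),.144)]:
    A,B=onz('top0',c(a),z),onz('top0',c(b),z);d=A-B
    print(n,((A+B)/2).round(3),'len',np.linalg.norm(d).round(3),'ang',np.degrees(np.arctan2(d[1],d[0])).round(1))
print('trivet',onz('top0',c((473,313)),.008).round(3))
for p in[(240,88),(360,115),(325,243),(215,215)]:print('sq corner',onz('top0',c(p),.08).round(3))
print('mug',onz('top0',c((470,45)),.093).round(3),'jar',onz('top0',c((138,72)),.105).round(3), 'roundcan left',onz('top0',c((583,185)),.08).round(3))
R=Ro.from_rotvec(arm.state()['orientation']).as_matrix();print(R.round(3))
```

```text
round [ 0.535 -0.128  0.132] len 0.061 ang -19.2
square [0.446 0.012 0.144] len 0.066 ang 7.2
oblong [ 0.522 -0.403  0.144] len 0.066 ang 6.5
trivet [ 0.425 -0.27   0.008]
sq corner [ 0.592 -0.094  0.08 ]
sq corner [ 0.57  -0.182  0.08 ]
sq corner [ 0.476 -0.154  0.08 ]
sq corner [ 0.498 -0.074  0.08 ]
mug [ 0.618 -0.262  0.093] jar [ 0.6   -0.022  0.105] roundcan left [ 0.515 -0.343  0.08 ]
[[ 0.937  0.35  -0.   ]
 [ 0.35  -0.937  0.001]
 [-0.    -0.001 -1.   ]]
```

Run:
```python
from h import *
f=lambda p:(p[0]*.64,p[1]*.64)
for p in[(308,280),(305,215),(272,262),(275,145),(237,310),(235,335)]:
    print(p,[onz('top0',f(p),z).round(3)[:2] for z in(0,.1,.2,.3,.4)])
# hypothesised frame column checks in side view (800 px)
for z in (0,.1,.2,.3,.4):
    X=onz('top0',f((308,280)),z);print(z,(proj('side0',X)/.64).round(0), (proj('side0',onz('top0',f((272,262)),z))/.64).round(0))
```

```text
(308, 280) [array([0.569, 0.057]), array([0.554, 0.042]), array([0.539, 0.027]), array([0.524, 0.013]), array([ 0.509, -0.002])]
(305, 215) [array([0.703, 0.062]), array([0.676, 0.047]), array([0.649, 0.032]), array([0.622, 0.017]), array([0.595, 0.002])]
(272, 262) [array([0.607, 0.129]), array([0.589, 0.108]), array([0.571, 0.087]), array([0.552, 0.066]), array([0.534, 0.045])]
(275, 145) [array([0.852, 0.123]), array([0.812, 0.103]), array([0.772, 0.082]), array([0.731, 0.062]), array([0.691, 0.041])]
(237, 310) [array([0.511, 0.199]), array([0.502, 0.172]), array([0.492, 0.144]), array([0.482, 0.117]), array([0.472, 0.09 ])]
(235, 335) [array([0.461, 0.203]), array([0.456, 0.175]), array([0.451, 0.147]), array([0.445, 0.12 ]), array([0.44 , 0.092])]
0 [320. 430.] [277. 453.]
0.1 [331. 378.] [291. 398.]
0.2 [343. 322.] [306. 339.]
0.3 [356. 260.] [322. 274.]
0.4 [370. 192.] [339. 203.]
```

```bash
cat >> h.py <<'E'
def go(x,y,z,th):
    """TCP target (point down), tool x-axis heading th deg -> move units"""
    s=arm.state();R0=Ro.from_rotvec(s['orientation']);t=np.radians(th)
    best=None
    for k in(0,np.pi):
        c,n=np.cos(t+k),np.sin(t+k)
        R=Ro.from_matrix(np.array([[c,n,0],[n,-c,0],[0,0,-1.]]))
        a=(R0.inv()*R).as_rotvec(degrees=True)/6
        if best is None or np.linalg.norm(a)<np.linalg.norm(best):best=a
    d=R0.inv().apply(np.array([x,y,z])-s['ee_pos'])/.04
    print('dp',d.round(2),'ang',best.round(2),'t',s['clock'],'pos',s['ee_pos'].round(4),'F',s['contact_force'].round(1),'open',round(s['opening'],4),'q7',s['joint_positions'][6].round(2))
E
python3 -c "
from h import *
go(.5,-.128,.28,-19)"
```

```text
dp [10.59 -8.24 -1.44] ang [-0.01  0.    6.58] t 0.1 pos [ 0.2188 -0.5851  0.2219] F [ 0.2 -0.2 -0.7] open 0.0866 q7 -0.09
```

apply_moves(
  steps=[
    {"dp": [0,0,-1.44],"angular": [0,0,0],"grip": 80},
    {"dp": [10.6,-8.24,-1.44],"angular": [0,0,6.6],"grip": 80},
    {"dp": [10.6,-8.24,-1.44],"angular": [0,0,6.6],"grip": 80},
    {"dp": [10.6,-8.24,-1.44],"angular": [0,0,6.6],"grip": 80},
    {"dp": [10.6,-8.24,-1.44],"angular": [0,0,6.6],"grip": 80},
    {"dp": [10.6,-8.24,-1.44],"angular": [0,0,6.6],"grip": 80},
    {"dp": [10.6,-8.24,-1.44],"angular": [0,0,6.6],"grip": 80},
    {"dp": [10.6,-8.24,-1.44],"angular": [0,0,6.6],"grip": 80},
    {"dp": [10.6,-8.24,-1.44],"angular": [0,0,6.6],"grip": 80},
    {"dp": [10.6,-8.24,-1.44],"angular": [0,0,6.6],"grip": 80},
    {"dp": [10.6,-8.24,-1.44],"angular": [0,0,6.6],"grip": 80},
    {"dp": [10.6,-8.24,-1.44],"angular": [0,0,6.6],"grip": 80},
    {"dp": [10.6,-8.24,-1.44],"angular": [0,0,6.6],"grip": 80},
    {"dp": [10.6,-8.24,-1.44],"angular": [0,0,6.6],"grip": 80},
    {"dp": [10.6,-8.24,-1.44],"angular": [0,0,6.6],"grip": 80},
    {"dp": [10.6,-8.24,-1.44],"angular": [0,0,6.6],"grip": 80},
    {"dp": [10.6,-8.24,-1.44],"angular": [0,0,6.6],"grip": 80},
    {"dp": [10.6,-8.24,-1.44],"angular": [0,0,6.6],"grip": 80},
  ],
)

```text
clock: 1.9
ee_pos: [0.5004, -0.1288, 0.2802]
orientation: [3.098, -0.523, 0.0]
contact_force: [-0.0, 0.0, 1.1]
opening: 0.0803
finger_force: 0.0
```

Run:
```python
from h import *
snap('wrist','w1');big('w1',0,0,512,384,1.5,'w1b');go(.535,-.128,.103,-19)
for X in[(.535,-.128,.132),(.446,.012,.144)]:print(proj('w1',X)*1.5)
```

```text
dp [ 0.81 -0.3   4.43] ang [ 0.   -0.   -0.02] t 1.95 pos [ 0.5005 -0.1287  0.2802] F [-0.5  0.2 -0.5] open 0.0798 q7 -1.77
[371.72291776 223.56913501]
[234.06463504 401.27086174]
```

View pics/w1b.png

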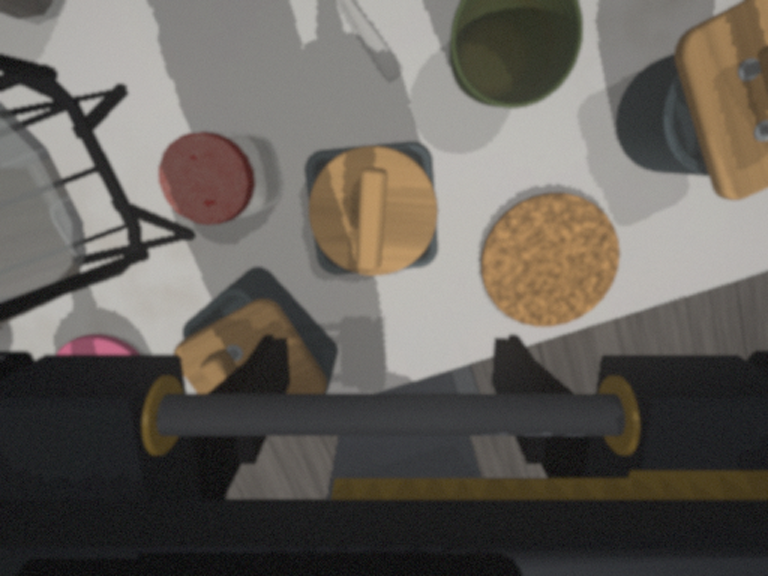

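The wrist view shows the round bar from (373,170) to (370,270). The square canister's corners are at (308,152), (432,143), (436,270), (318,272). The oblong canister's visible rim corners are at (185,325), (260,268), (336,350). The trivet is centred at (551,258).

Run:
```python
from h import *
o=lambda p,z:onz('w1',(p[0]/1.5,p[1]/1.5),z)
A,B=o((373,170),.132),o((370,270),.132);d=A-B;print('bar',(A+B)/2,np.linalg.norm(d),np.degrees(np.arctan2(d[1],d[0])))
C=np.array([o(p,.08) for p in[(308,152),(432,143),(436,270),(318,272)]]);print(C.round(3),C.mean(0))
D=np.array([o(p,.08) for p in[(185,325),(260,268),(336,350)]]);print('obl',D.round(3),np.diff(D,axis=0).round(3))
print('triv',o((551,258),.008).round(3),'rc left',o((618,115),.08).round(3))
```

```text
bar [ 0.53635235 -0.12829176  0.132     ] 0.0683997277793664 -21.564814338932056
[[ 0.596 -0.096  0.08 ]
 [ 0.571 -0.188  0.08 ]
 [ 0.475 -0.16   0.08 ]
 [ 0.505 -0.068  0.08 ]] [ 0.53674131 -0.12797812  0.08      ]
obl [[ 0.499  0.057  0.08 ]
 [ 0.524 -0.024  0.08 ]
 [ 0.435 -0.057  0.08 ]] [[ 0.025 -0.081  0.   ]
 [-0.089 -0.033  0.   ]]
triv [ 0.43  -0.271  0.008] rc left [ 0.544 -0.325  0.08 ]
```

apply_moves(
  steps=[
    {"dp": [0.83,-0.31,0.5],"angular": [0,0,0.35],"grip": 60},
    {"dp": [0.83,-0.31,1.75],"angular": [0,0,0.35],"grip": 60},
    {"dp": [0.83,-0.31,3.0],"angular": [0,0,0.35],"grip": 60},
    {"dp": [0.83,-0.31,3.8],"angular": [0,0,0.35],"grip": 60},
    {"dp": [0.83,-0.31,4.38],"angular": [0,0,0.35],"grip": 60},
    {"dp": [0.83,-0.31,4.38],"angular": [0,0,0.35],"grip": 60},
    {"dp": [0.83,-0.31,4.38],"angular": [0,0,0.35],"grip": 5},
    {"dp": [0.83,-0.31,4.38],"angular": [0,0,0.35],"grip": 5},
    {"dp": [0.83,-0.31,4.38],"angular": [0,0,0.35],"grip": 5},
    {"dp": [0.83,-0.31,4.38],"angular": [0,0,0.35],"grip": 5},
    {"dp": [0.83,-0.31,4.38],"angular": [0,0,0.35],"grip": 5},
    {"dp": [0.83,-0.31,4.38],"angular": [0,0,0.35],"grip": 5},
    {"dp": [0.83,-0.31,4.38],"angular": [0,0,0.35],"grip": 5},
  ],
  newtons=30,
)

```text
clock: 3.25
ee_pos: [0.5362, -0.1273, 0.1052]
orientation: [3.088, -0.578, 0.0]
contact_force: [-0.4, -0.5, 2.2]
opening: 0.0176
finger_force: 29.7
```

```bash
python3 -c "
from h import *
go(.43,-.271,.049,-21)"
```

```text
dp [-1.18  4.31  1.4 ] ang [-0.   -0.   -0.03] t 3.25 pos [ 0.5362 -0.1273  0.1052] F [-0.4 -0.5  2.2] open 0.0176 q7 -1.9
```

apply_moves(
  steps=[
    {"dp": [0,0,-0.7],"angular": [0,0,0],"grip": 5},
    {"dp": [0,0,-1.5],"angular": [0,0,0],"grip": 5},
    {"dp": [-0.3,1.0,-1.5],"angular": [0,0,0],"grip": 5},
    {"dp": [-0.6,2.0,-1.5],"angular": [0,0,0],"grip": 5},
    {"dp": [-0.9,3.0,-1.5],"angular": [0,0,0],"grip": 5},
    {"dp": [-1.1,4.0,-1.2],"angular": [0,0,0],"grip": 5},
    {"dp": [-1.18,4.31,-0.5],"angular": [0,0,0],"grip": 5},
    {"dp": [-1.18,4.31,0.4],"angular": [0,0,0],"grip": 5},
    {"dp": [-1.18,4.31,1.0],"angular": [0,0,0],"grip": 5},
    {"dp": [-1.18,4.31,1.3],"angular": [0,0,0],"grip": 5},
    {"dp": [-1.18,4.31,1.42],"angular": [0,0,0],"grip": 5},
    {"dp": [-1.18,4.31,1.46],"angular": [0,0,0],"grip": 5},
    {"dp": [-1.18,4.31,1.49],"angular": [0,0,0],"grip": 5},
    {"dp": [-1.18,4.31,1.52],"angular": [0,0,0],"grip": 5},
    {"dp": [-1.18,4.31,1.52],"angular": [0,0,0],"grip": 5},
  ],
)

```text
clock: 4.75
ee_pos: [0.4306, -0.2714, 0.0452]
orientation: [3.087, -0.578, 0.003]
contact_force: [2.2, -0.1, 1.8]
opening: 0.0179
finger_force: 29.9
```

```bash
python3 -c "
from h import *
go(.446,.012,.2,7)"
```

```text
dp [-2.19 -6.74 -3.88] ang [ 0.01 -0.02 -4.7 ] t 4.75 pos [ 0.4306 -0.2714  0.0452] F [ 2.2 -0.1  1.8] open 0.0179 q7 -1.56
```

apply_moves(
  steps=[
    {"dp": [0,0,0],"angular": [0,0,0],"grip": 60},
    {"dp": [0,0,0],"angular": [0,0,0],"grip": 60},
    {"dp": [0,0,0],"angular": [0,0,0],"grip": 60},
    {"dp": [0,0,0],"angular": [0,0,0],"grip": 60},
    {"dp": [0,0,-1.2],"angular": [0,0,0],"grip": 60},
    {"dp": [0,0,-2.4],"angular": [0,0,0],"grip": 60},
    {"dp": [0,0,-3.6],"angular": [0,0,0],"grip": 60},
    {"dp": [0,0,-4.8],"angular": [0,0,0],"grip": 60},
    {"dp": [0,0,-5.9],"angular": [0,0,0],"grip": 60},
    {"dp": [-2.5,-6.4,-5.9],"angular": [0,0,-4.7],"grip": 60},
    {"dp": [-2.5,-6.4,-5.9],"angular": [0,0,-4.7],"grip": 60},
    {"dp": [-2.5,-6.4,-5.9],"angular": [0,0,-4.7],"grip": 60},
    {"dp": [-2.5,-6.4,-5.9],"angular": [0,0,-4.7],"grip": 60},
    {"dp": [-2.5,-6.4,-5.9],"angular": [0,0,-4.7],"grip": 60},
    {"dp": [-2.5,-6.4,-5.9],"angular": [0,0,-4.7],"grip": 60},
    {"dp": [-2.5,-6.4,-5.9],"angular": [0,0,-4.7],"grip": 60},
    {"dp": [-2.5,-6.4,-5.9],"angular": [0,0,-4.7],"grip": 60},
  ],
)

```text
clock: 6.45
ee_pos: [0.429, 0.0036, 0.2802]
orientation: [3.135, 0.193, 0.0]
contact_force: [-0.1, 0.1, -0.4]
opening: 0.0601
finger_force: 0.0
```

Run:
```python
from h import *
snap('wrist','w2');big('w2',0,0,512,384,1.5,'w2b');go(.446,.012,.117,7)
print(proj('w2',(.446,.012,.144))*1.5)
```

```text
dp [ 0.45 -0.18  4.08] ang [ 0.    0.   -0.01] t 6.5 pos [0.429  0.0029 0.2801] F [ 0.7 -0.2  0.5] open 0.0603 q7 -1.48
[379.4031273  247.43063933]
```

View pics/w2b.png

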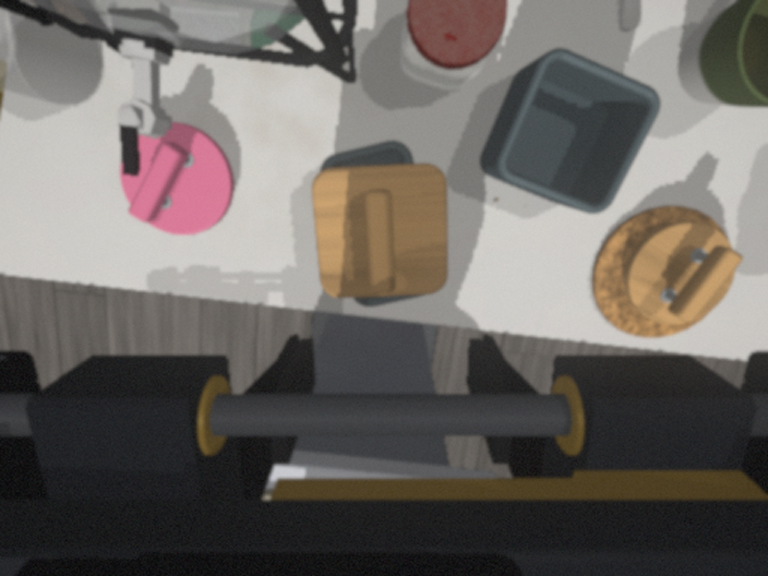

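The square bar runs from (375,190) to (380,290). The round lid is resting on the trivet. The empty square mouth's rim corners are at about (558,49), (658,98), (602,211), (497,165).

```bash
big=1
python3 - <<'E'
from h import *
o=lambda p,z:onz('w2',(p[0]/1.5,p[1]/1.5),z)
A,B=o((375,190),.144),o((380,290),.144);d=A-B;print('bar',(A+B)/2,np.linalg.norm(d),np.degrees(np.arctan2(d[1],d[0])))
C=np.array([o(p,.08) for p in[(558,49),(658,98),(602,211),(497,165)]]);print(C.round(3),C.mean(0),np.roll(C,-1,0)-C)
go(.4465,.012,.117,9.5)
big('w2',310,15,145,140,4,'w2c')
E
```

```text
bar [0.4497815  0.01366291 0.144     ] 0.06742027804416127 9.41071540959805
[[ 0.593 -0.099  0.08 ]
 [ 0.57  -0.18   0.08 ]
 [ 0.484 -0.16   0.08 ]
 [ 0.508 -0.071  0.08 ]] [ 0.53868158 -0.12740895  0.08      ] [[-0.02302538 -0.08102683  0.        ]
 [-0.08635838  0.02005263  0.        ]
 [ 0.02449826  0.08935151  0.        ]
 [ 0.0848855  -0.02837731  0.        ]]
dp [ 0.46 -0.18  4.08] ang [ 0.    0.   -0.43] t 6.5 pos [0.429  0.0029 0.2801] F [ 0.7 -0.2  0.5] open 0.0603 q7 -1.48
```

View pics/w2c.png

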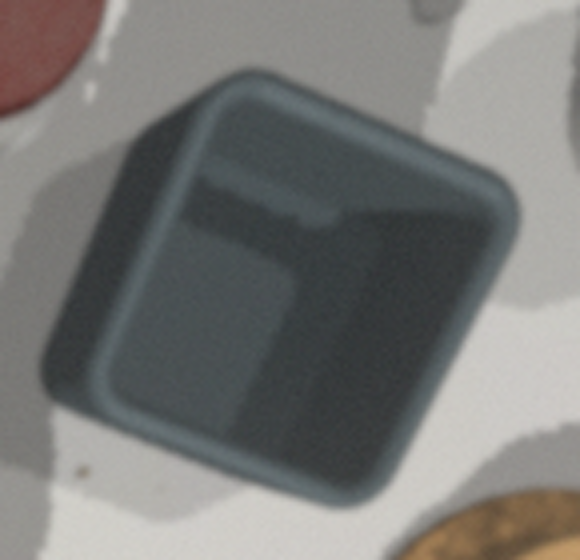

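Rim outer edges in the crop: top (270,73)-(490,177), right (513,235)-(395,475), bottom (125,425)-(320,501), left (203,115)-(93,360).

```bash
cat >> h.py <<'E'
def quad(f,lines,z,tr):
    """edge lines (pixel pairs, in order) -> corners on plane z"""
    L=[]
    for a,b in lines:
        A,B=onz(f,tr(a),z),onz(f,tr(b),z);L.append(np.cross([A[0],A[1],1],[B[0],B[1],1]))
        d=A-B;print('edge ang',np.degrees(np.arctan2(d[1],d[0]))%90)
    P=np.array([np.cross(L[i],L[(i+1)%4]) for i in range(4)]);P=P[:,:2]/P[:,2:]
    print('corners',P.round(4).tolist(),'sides',np.linalg.norm(np.roll(P,-1,0)-P,axis=1).round(4),'centre',P.mean(0).round(4))
E
python3 - <<'E'
from h import *
quad('w2',[((270,73),(490,177)),((513,235),(395,475)),((320,501),(125,425)),((93,360),(203,115))],.08,lambda p:(p[0]/4+310-.4,p[1]/4+15-.4))
E
```

```text
edge ang 74.86965979434656
edge ang 77.28920165461615
edge ang 76.75300779053453
edge ang 75.29922829306608
corners [[0.5721, -0.1839], [0.4789, -0.1628], [0.5012, -0.0678], [0.5967, -0.0928]] sides [0.0955 0.0976 0.0987 0.0943] centre [ 0.5372 -0.1268]
```

apply_moves(
  steps=[
    {"dp": [0.5,-0.19,0.5],"angular": [0,0,-0.3],"grip": 60},
    {"dp": [0.5,-0.19,1.75],"angular": [0,0,-0.3],"grip": 60},
    {"dp": [0.5,-0.19,3.0],"angular": [0,0,-0.3],"grip": 60},
    {"dp": [0.5,-0.19,3.7],"angular": [0,0,-0.3],"grip": 60},
    {"dp": [0.5,-0.19,4.08],"angular": [0,0,-0.3],"grip": 60},
    {"dp": [0.5,-0.19,4.08],"angular": [0,0,-0.3],"grip": 60},
    {"dp": [0.5,-0.19,4.08],"angular": [0,0,-0.3],"grip": 5},
    {"dp": [0.5,-0.19,4.08],"angular": [0,0,-0.3],"grip": 5},
    {"dp": [0.5,-0.19,4.08],"angular": [0,0,-0.3],"grip": 5},
    {"dp": [0.5,-0.19,4.08],"angular": [0,0,-0.3],"grip": 5},
    {"dp": [0.5,-0.19,4.08],"angular": [0,0,-0.3],"grip": 5},
    {"dp": [0.5,-0.19,4.08],"angular": [0,0,-0.3],"grip": 5},
    {"dp": [0.5,-0.19,4.08],"angular": [0,0,-0.3],"grip": 5},
    {"dp": [0.5,-0.19,3.5],"angular": [0,0,-0.3],"grip": 5},
    {"dp": [0.5,-0.19,2.8],"angular": [0,0,-0.3],"grip": 5},
    {"dp": [0.5,-0.19,2.08],"angular": [0,0,-0.3],"grip": 5},
    {"dp": [0.5,-0.19,2.08],"angular": [0,0,-0.3],"grip": 5},
  ],
  newtons=30,
)

```text
clock: 8.2
ee_pos: [0.4498, 0.014, 0.2002]
orientation: [3.131, 0.241, 0.008]
contact_force: [0.3, -0.4, -1.6]
opening: 0.0177
finger_force: 30.0
```

Run:
```python
from h import *
snap('wrist','w3');big('w3',0,0,512,384,1.5,'w3b');go(.537,-.127,.2,-14)
```

```text
dp [ 1.64  3.82 -0.04] ang [ 0.   -0.03  3.8 ] t 8.25 pos [0.4489 0.0138 0.1982] F [ 0.3  0.4 -1.7] open 0.0178 q7 -1.53
```

View pics/w3b.png

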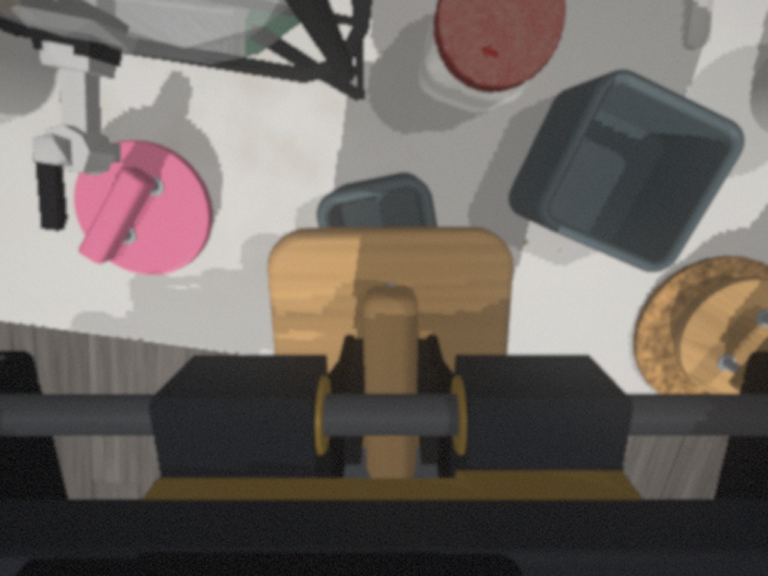

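The lid is held squarely, with its front edge at (285,228)-(500,231). The square mouth is clear. I'll check the lid's offset in the grip.

Run:
```python
from h import *
s=arm.state();R=Ro.from_rotvec(s['orientation'])
for p in[(300,228.5),(390,229.5),(485,230),(270,280),(513,280)]:
    print(p,(R.inv().apply(onz('w3',(p[0]/1.5,p[1]/1.5),s['ee_pos'][2]-.0133)-s['ee_pos'])*1000).round(1))
```

```text
(300, 228.5) [ 51.1 -34.6  13.4]
(390, 229.5) [50.7  0.8 13.4]
(485, 230) [50.5 38.2 13.5]
(270, 280) [ 30.1 -47.9  13.3]
(513, 280) [30.1 50.7 13.4]
```

apply_moves(
  steps=[
    {"dp": [0.4,0.9,0],"angular": [0,0,1],"grip": 5},
    {"dp": [0.8,1.8,0],"angular": [0,0,2],"grip": 5},
    {"dp": [1.2,2.8,0],"angular": [0,0,3],"grip": 5},
    {"dp": [1.6,3.8,0],"angular": [0,0,3.8],"grip": 5},
    {"dp": [1.6,3.8,0],"angular": [0,0,3.8],"grip": 5},
    {"dp": [1.6,3.8,0.7],"angular": [0,0,3.8],"grip": 5},
    {"dp": [1.6,3.8,1.3],"angular": [0,0,3.8],"grip": 5},
    {"dp": [1.6,3.8,1.6],"angular": [0,0,3.8],"grip": 5},
    {"dp": [1.6,3.8,1.6],"angular": [0,0,3.8],"grip": 5},
  ],
)

```text
clock: 9.15
ee_pos: [0.5329, -0.1261, 0.1306]
orientation: [-3.118, 0.382, 0.007]
contact_force: [0.3, -0.2, -0.9]
opening: 0.0177
finger_force: 30.0
```

Run:
```python
from h import *
go(.537,-.127,.1055,-14)
```

```text
dp [ 0.11 -0.    0.63] ang [-0.    0.04  0.  ] t 9.15 pos [ 0.5329 -0.1261  0.1306] F [ 0.3 -0.2 -0.9] open 0.0177 q7 -1.78
```

apply_moves(
  steps=[
    {"dp": [0.1,-0.02,0],"angular": [0,0,0],"grip": 5},
    {"dp": [0.1,-0.02,0.15],"angular": [0,0,0],"grip": 5},
    {"dp": [0.1,-0.02,0.28],"angular": [0,0,0],"grip": 5},
    {"dp": [0.1,-0.02,0.4],"angular": [0,0,0],"grip": 5},
    {"dp": [0.1,-0.02,0.5],"angular": [0,0,0],"grip": 5},
    {"dp": [0.1,-0.02,0.58],"angular": [0,0,0],"grip": 5},
    {"dp": [0.1,-0.02,0.62],"angular": [0,0,0],"grip": 5},
    {"dp": [0.1,-0.02,0.65],"angular": [0,0,0],"grip": 5},
    {"dp": [0.1,-0.02,0.65],"angular": [0,0,0],"grip": 5},
  ],
)

```text
clock: 10.05
ee_pos: [0.5385, -0.1269, 0.1069]
orientation: [3.118, -0.383, -0.0]
contact_force: [0.0, 0.0, -1.3]
opening: 0.0176
finger_force: 30.0
```

apply_moves(
  steps=[
    {"dp": [0,0,0.03],"angular": [0,0,0],"grip": 5},
    {"dp": [0,0,0.05],"angular": [0,0,0],"grip": 5},
    {"dp": [0,0,0.07],"angular": [0,0,0],"grip": 5},
    {"dp": [0,0,0.07],"angular": [0,0,0],"grip": 5},
    {"dp": [0,0,0.07],"angular": [0,0,0],"grip": 5},
  ],
)

```text
clock: 10.55
ee_pos: [0.5386, -0.1269, 0.1051]
orientation: [3.118, -0.383, 0.001]
contact_force: [-4.8, 1.0, 7.9]
opening: 0.0176
finger_force: 30.0
```

apply_moves(
  steps=[
    {"dp": [0,0,0],"angular": [0,0,0],"grip": 60},
    {"dp": [0,0,0],"angular": [0,0,0],"grip": 60},
    {"dp": [0,0,0],"angular": [0,0,0],"grip": 60},
    {"dp": [0,0,0],"angular": [0,0,0],"grip": 60},
    {"dp": [0,0,-1],"angular": [0,0,0],"grip": 60},
    {"dp": [0,0,-2.2],"angular": [0,0,0],"grip": 60},
    {"dp": [0,0,-3.4],"angular": [0,0,0],"grip": 60},
    {"dp": [0,0,-4.4],"angular": [0,0,0],"grip": 60},
    {"dp": [-3.7,-2.6,-4.4],"angular": [0,0,0],"grip": 60},
    {"dp": [-3.7,-2.6,-4.4],"angular": [0,0,0],"grip": 60},
    {"dp": [-3.7,-2.6,-4.4],"angular": [0,0,0],"grip": 60},
    {"dp": [-3.7,-2.6,-4.4],"angular": [0,0,0],"grip": 60},
    {"dp": [-3.7,-2.6,-4.4],"angular": [0,0,0],"grip": 60},
    {"dp": [-3.7,-2.6,-4.4],"angular": [0,0,0],"grip": 60},
    {"dp": [-3.7,-2.6,-4.4],"angular": [0,0,0],"grip": 60},
  ],
)

```text
clock: 12.05
ee_pos: [0.4205, 0.0091, 0.2801]
orientation: [-3.118, 0.384, -0.0]
contact_force: [0.5, -0.6, 0.2]
opening: 0.06
finger_force: 0.0
```

Run:
```python
from h import *
snap('wrist','w4');big('w4',100,20,400,230,2,'w4b');go(.51,-.4,.28,6.5)
```

```text
dp [ 4.66  9.38 -0.01] ang [-0.    0.   -3.43] t 12.1 pos [0.4205 0.0091 0.28  ] F [ 0.6  0.3 -0.4] open 0.0601 q7 -1.85
```

View pics/w4b.png

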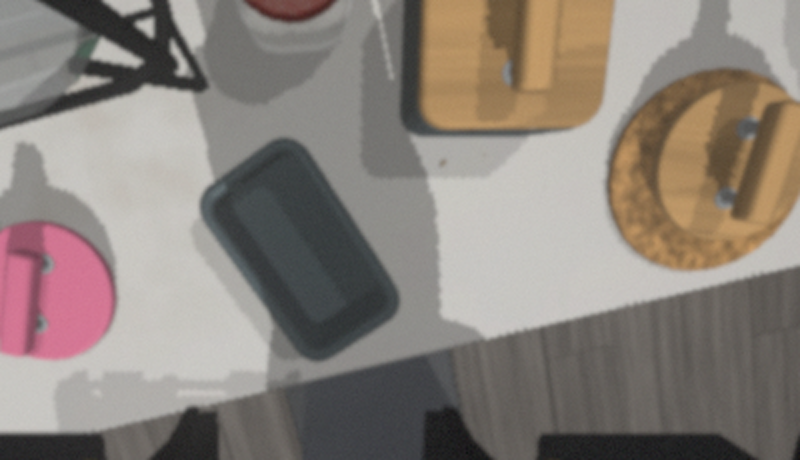

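The square lid sits squared on its canister. Oblong rim edges in the crop: far end (215,184)-(268,146), right side (308,152)-(392,283), near end (388,316)-(335,354), left side (300,348)-(207,222).

Run:
```python
from h import *
quad('w4',[((215,184),(268,146)),((308,152),(392,283)),((388,316),(335,354)),((300,348),(207,222))],.08,lambda p:(p[0]/2+100-.25,p[1]/2+20-.25))
```

```text
edge ang 19.785370710684717
edge ang 19.60632595628988
edge ang 23.019434968612586
edge ang 20.77747471672413
corners [[0.5195, 0.0001], [0.4048, -0.0408], [0.3776, 0.0231], [0.4952, 0.0677]] sides [0.1218 0.0694 0.1257 0.0718] centre [0.4493 0.0125]
```

apply_moves(
  steps=[
    {"dp": [4.4,9.3,0],"angular": [0,0,-3.4],"grip": 60},
    {"dp": [4.4,9.3,0],"angular": [0,0,-3.4],"grip": 60},
    {"dp": [4.4,9.3,0],"angular": [0,0,-3.4],"grip": 60},
    {"dp": [4.4,9.3,0],"angular": [0,0,-3.4],"grip": 60},
    {"dp": [4.4,9.3,0],"angular": [0,0,-3.4],"grip": 60},
    {"dp": [4.4,9.3,0],"angular": [0,0,-3.4],"grip": 60},
    {"dp": [4.4,9.3,0],"angular": [0,0,-3.4],"grip": 60},
    {"dp": [4.4,9.3,0],"angular": [0,0,-3.4],"grip": 60},
    {"dp": [4.4,9.3,0],"angular": [0,0,-3.4],"grip": 60},
    {"dp": [4.4,9.3,0],"angular": [0,0,-3.4],"grip": 60},
    {"dp": [4.4,9.3,0],"angular": [0,0,-3.4],"grip": 60},
    {"dp": [4.4,9.3,0],"angular": [0,0,-3.4],"grip": 60},
    {"dp": [4.4,9.3,0],"angular": [0,0,-3.4],"grip": 60},
  ],
)

```text
clock: 13.4
ee_pos: [0.5012, -0.3926, 0.2805]
orientation: [3.136, 0.177, 0.001]
contact_force: [0.3, 0.6, 1.3]
opening: 0.0604
finger_force: 0.0
```

Run:
```python
from h import *
snap('wrist','w5');big('w5',0,0,512,384,1.5,'w5b');go(.522,-.403,.117,6.5)
```

```text
dp [0.49 0.31 4.09] ang [ 0. -0. -0.] t 13.45 pos [ 0.5011 -0.3927  0.2806] F [-0.  -0.2 -0.3] open 0.06 q7 -0.93
```

View pics/w5b.png

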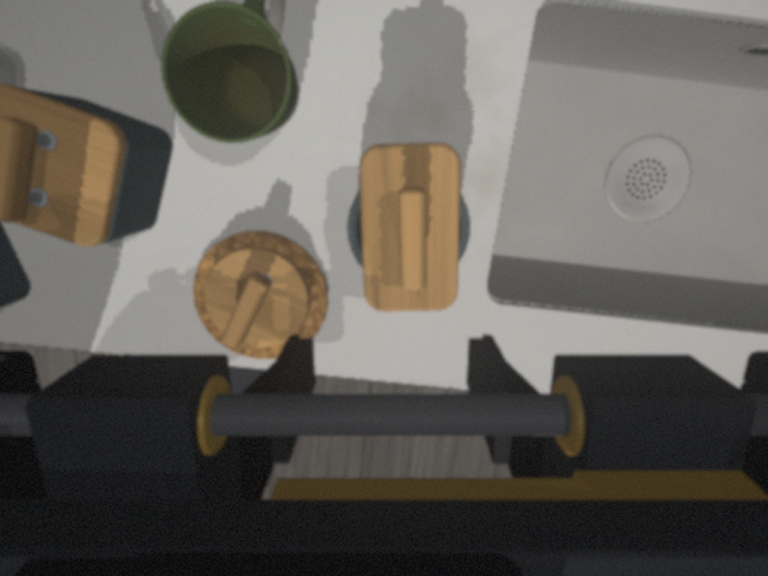

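The oblong bar runs from (412,190) to (412,290). The round rim shows at x=349 on the left and x=469 on the right, at row ~225.

Run:
```python
from h import *
o=lambda p,z:onz('w5',(p[0]/1.5,p[1]/1.5),z)
A,B=o((412,190),.144),o((412,290),.144);d=A-B;m=(A+B)/2;print('bar',m,np.linalg.norm(d),np.degrees(np.arctan2(d[1],d[0])))
print('can',o((349,225),.08),o((469,225),.08))
go(m[0],m[1],.117,7)
```

```text
bar [ 0.52464668 -0.40551262  0.144     ] 0.06744829143524884 7.2540162028685975
can [ 0.5205113  -0.35817531  0.08      ] [ 0.53134267 -0.45366499  0.08      ]
dp [0.55 0.38 4.09] ang [ 0.   -0.   -0.09] t 13.45 pos [ 0.5011 -0.3927  0.2806] F [-0.  -0.2 -0.3] open 0.06 q7 -0.93
```

apply_moves(
  steps=[
    {"dp": [0.55,0.37,0.5],"angular": [0,0,-0.1],"grip": 60},
    {"dp": [0.55,0.37,1.75],"angular": [0,0,-0.1],"grip": 60},
    {"dp": [0.55,0.37,3.0],"angular": [0,0,-0.1],"grip": 60},
    {"dp": [0.55,0.37,3.7],"angular": [0,0,-0.1],"grip": 60},
    {"dp": [0.55,0.37,4.08],"angular": [0,0,-0.1],"grip": 60},
    {"dp": [0.55,0.37,4.08],"angular": [0,0,-0.1],"grip": 60},
    {"dp": [0.55,0.37,4.08],"angular": [0,0,-0.1],"grip": 5},
    {"dp": [0.55,0.37,4.08],"angular": [0,0,-0.1],"grip": 5},
    {"dp": [0.55,0.37,4.08],"angular": [0,0,-0.1],"grip": 5},
    {"dp": [0.55,0.37,4.08],"angular": [0,0,-0.1],"grip": 5},
    {"dp": [0.55,0.37,4.08],"angular": [0,0,-0.1],"grip": 5},
    {"dp": [0.55,0.37,4.08],"angular": [0,0,-0.1],"grip": 5},
    {"dp": [0.55,0.37,4.08],"angular": [0,0,-0.1],"grip": 5},
    {"dp": [0.55,0.37,3.5],"angular": [0,0,-0.1],"grip": 5},
    {"dp": [0.55,0.37,2.6],"angular": [0,0,-0.1],"grip": 5},
    {"dp": [0.55,0.37,1.6],"angular": [0,0,-0.1],"grip": 5},
    {"dp": [0.55,0.37,1.2],"angular": [0,0,-0.1],"grip": 5},
    {"dp": [0.55,0.37,1.2],"angular": [0,0,-0.1],"grip": 5},
    {"dp": [0.55,0.37,1.2],"angular": [0,0,-0.1],"grip": 5},
  ],
  newtons=30,
)

```text
clock: 15.35
ee_pos: [0.524, -0.4057, 0.2308]
orientation: [-3.135, -0.192, 0.002]
contact_force: [-0.0, -0.5, -3.4]
opening: 0.0178
finger_force: 29.9
```

Run:
```python
from h import *
snap('wrist','w6');big('w6',0,0,512,384,1.5,'w6b');go(.449,.0125,.232,20.2)
```

```text
dp [ -0.58 -10.6   -0.03] ang [-0.02  0.02 -2.2 ] t 15.4 pos [ 0.5237 -0.4055  0.2301] F [-0.1  0.6 -2.7] open 0.0178 q7 -0.93
```

View pics/w6b.png

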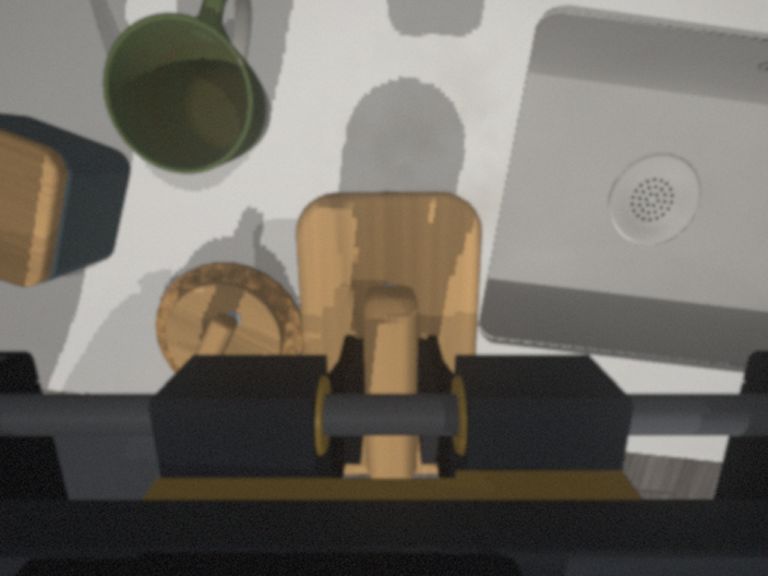

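The oblong lid is held straight, with its front edge at row 193 and its sides at x=298 and 480 (row 250).

Run:
```python
from h import *
s=arm.state();R=Ro.from_rotvec(s['orientation'])
for p in[(340,193),(390,192.5),(440,193),(298,250),(480.5,250)]:
    print(p,(R.inv().apply(onz('w6',(p[0]/1.5,p[1]/1.5),s['ee_pos'][2]-.0133)-s['ee_pos'])*1000).round(1))
```

```text
(340, 193) [ 64.3 -18.   13.2]
(390, 192.5) [64.5  1.1 13.2]
(440, 193) [64.3 20.1 13.1]
(298, 250) [ 42.2 -35.3  13.3]
(480.5, 250) [42.2 36.8 13.1]
```

apply_moves(
  steps=[
    {"dp": [-0.1,-1,0],"angular": [0,0,0],"grip": 5},
    {"dp": [-0.2,-2,0],"angular": [0,0,-0.2],"grip": 5},
    {"dp": [-0.2,-3.1,0],"angular": [0,0,-0.5],"grip": 5},
    {"dp": [-0.3,-4.2,0],"angular": [0,0,-0.8],"grip": 5},
    {"dp": [-0.3,-5.3,0],"angular": [0,0,-1.1],"grip": 5},
    {"dp": [-0.4,-6.4,0],"angular": [0,0,-1.4],"grip": 5},
    {"dp": [-0.4,-7.5,0],"angular": [0,0,-1.7],"grip": 5},
    {"dp": [-0.5,-8.6,0],"angular": [0,0,-2],"grip": 5},
    {"dp": [-0.58,-9.7,0],"angular": [0,0,-2.2],"grip": 5},
    {"dp": [-0.58,-10.3,0],"angular": [0,0,-2.2],"grip": 5},
    {"dp": [-0.58,-10.6,0],"angular": [0,0,-2.2],"grip": 5},
    {"dp": [-0.58,-10.6,0],"angular": [0,0,-2.2],"grip": 5},
    {"dp": [-0.58,-10.6,0.8],"angular": [0,0,-2.2],"grip": 5},
    {"dp": [-0.58,-10.6,1.6],"angular": [0,0,-2.2],"grip": 5},
    {"dp": [-0.58,-10.6,2.2],"angular": [0,0,-2.2],"grip": 5},
    {"dp": [-0.58,-10.6,2.4],"angular": [0,0,-2.2],"grip": 5},
    {"dp": [-0.58,-10.6,2.4],"angular": [0,0,-2.2],"grip": 5},
    {"dp": [-0.58,-10.6,2.4],"angular": [0,0,-2.2],"grip": 5},
  ],
)

```text
clock: 17.2
ee_pos: [0.4504, 0.0115, 0.137]
orientation: [3.093, 0.549, 0.001]
contact_force: [-0.4, -0.1, -1.7]
opening: 0.0178
finger_force: 30.0
```

Run:
```python
from h import *
go(.449,.0125,.1055,20.2)
```

```text
dp [-0.02 -0.04  0.79] ang [ 0.   -0.01 -0.01] t 17.2 pos [0.4504 0.0115 0.137 ] F [-0.4 -0.1 -1.7] open 0.0178 q7 -1.37
```

apply_moves(
  steps=[
    {"dp": [-0.02,-0.05,0.2],"angular": [0,0,0],"grip": 5},
    {"dp": [-0.02,-0.05,0.35],"angular": [0,0,0],"grip": 5},
    {"dp": [-0.02,-0.05,0.48],"angular": [0,0,0],"grip": 5},
    {"dp": [-0.02,-0.05,0.6],"angular": [0,0,0],"grip": 5},
    {"dp": [-0.02,-0.05,0.68],"angular": [0,0,0],"grip": 5},
    {"dp": [-0.02,-0.05,0.74],"angular": [0,0,0],"grip": 5},
    {"dp": [-0.02,-0.05,0.78],"angular": [0,0,0],"grip": 5},
    {"dp": [-0.02,-0.05,0.8],"angular": [0,0,0],"grip": 5},
    {"dp": [-0.02,-0.05,0.82],"angular": [0,0,0],"grip": 5},
    {"dp": [-0.02,-0.05,0.82],"angular": [0,0,0],"grip": 5},
  ],
)

```text
clock: 18.2
ee_pos: [0.4483, 0.0139, 0.1047]
orientation: [3.092, 0.551, -0.0]
contact_force: [-8.9, 0.4, 16.8]
opening: 0.0178
finger_force: 30.0
```

apply_moves(
  steps=[
    {"dp": [0,0,0],"angular": [0,0,0],"grip": 60},
    {"dp": [0,0,0],"angular": [0,0,0],"grip": 60},
    {"dp": [0,0,0],"angular": [0,0,0],"grip": 60},
    {"dp": [0,0,0],"angular": [0,0,0],"grip": 60},
    {"dp": [0,0,-1],"angular": [0,0,0],"grip": 60},
    {"dp": [0,0,-2.2],"angular": [0,0,0],"grip": 60},
    {"dp": [0,0,-3.4],"angular": [0,0,0],"grip": 60},
    {"dp": [0,0,-4.4],"angular": [0,0,0],"grip": 60},
    {"dp": [-3.2,6.25,-4.4],"angular": [0,0,6.9],"grip": 60},
    {"dp": [-3.2,6.25,-4.4],"angular": [0,0,6.9],"grip": 60},
    {"dp": [-3.2,6.25,-4.4],"angular": [0,0,6.9],"grip": 60},
    {"dp": [-3.2,6.25,-4.4],"angular": [0,0,6.9],"grip": 60},
    {"dp": [-3.2,6.25,-4.4],"angular": [0,0,6.9],"grip": 60},
    {"dp": [-3.2,6.25,-4.4],"angular": [0,0,6.9],"grip": 60},
    {"dp": [-3.2,6.25,-4.4],"angular": [0,0,6.9],"grip": 60},
    {"dp": [-3.2,6.25,-4.4],"angular": [0,0,6.9],"grip": 60},
    {"dp": [-3.2,6.25,-4.4],"angular": [0,0,6.9],"grip": 60},
    {"dp": [-3.2,6.25,-4.4],"angular": [0,0,6.9],"grip": 60},
  ],
)

```text
clock: 20.0
ee_pos: [0.4149, -0.2638, 0.2795]
orientation: [3.089, -0.574, 0.0]
contact_force: [-0.6, -0.3, -0.1]
opening: 0.06
finger_force: 0.0
```

Run:
```python
from h import *
snap('wrist','w7');big('w7',0,0,512,384,1.5,'w7b');go(.4306,-.2714,.045,-21)
print(proj('w7',(.4306,-.2714,.072))*1.5,proj('w7',(.526,-.406,.08))*1.5)
```

```text
dp [0.43 0.03 5.86] ang [ 0.   -0.   -0.01] t 20.05 pos [ 0.4148 -0.264   0.2795] F [ 0.7 -0.7 -0.6] open 0.06 q7 -1.47
[391.46981483 231.10467291] [519.05430203  42.41080925]
```

View pics/w7b.png

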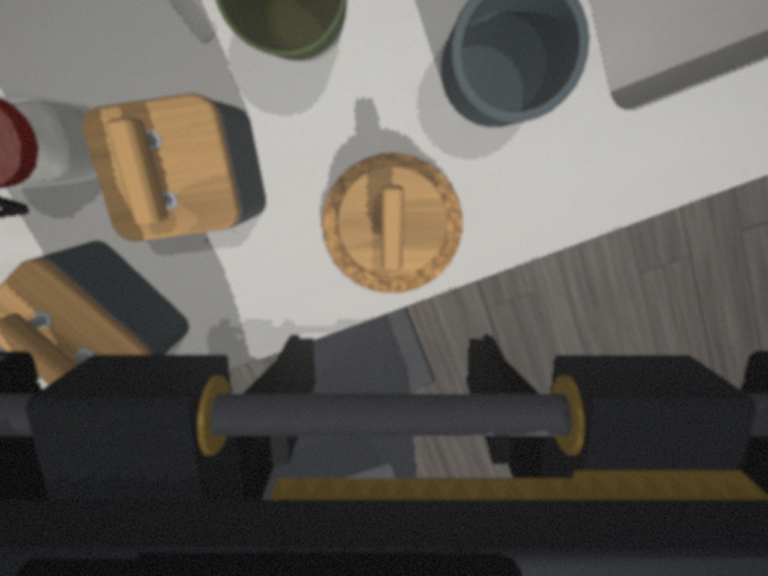

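The round bar runs from (393,187) to (393,268), as expected. Points on the round mouth's outer rim: (451,60), (468,103), (515,125), (562,104), (588,45).

Run:
```python
from h import *
from scipy.optimize import least_squares as ls
P=np.array([onz('w7',(a/1.5,b/1.5),.08)[:2] for a,b in[(451,60),(468,103),(515,125),(562,104),(588,45)]])
r=ls(lambda q:np.linalg.norm(P-q[:2],axis=1)-.05,[.526,-.406]);print(r.x,r.fun)
r=ls(lambda q:np.linalg.norm(P-q[:2],axis=1)-q[2],[.526,-.406,.05]);print(r.x,r.fun)
```

```text
[ 0.52077137 -0.40458779] [-0.00073899 -0.00034823  0.00044853 -0.00024199 -0.00082194]
[ 0.5197753  -0.40427425  0.04915084] [ 5.80898034e-05 -1.81867000e-04  2.54522002e-04 -1.82293156e-04
  5.15485385e-05]
```

apply_moves(
  steps=[
    {"dp": [0.43,0.03,1.2],"angular": [0,0,0],"grip": 60},
    {"dp": [0.43,0.03,2.4],"angular": [0,0,0],"grip": 60},
    {"dp": [0.43,0.03,3.6],"angular": [0,0,0],"grip": 60},
    {"dp": [0.43,0.03,4.7],"angular": [0,0,0],"grip": 60},
    {"dp": [0.43,0.03,5.4],"angular": [0,0,0],"grip": 60},
    {"dp": [0.43,0.03,5.86],"angular": [0,0,0],"grip": 60},
    {"dp": [0.43,0.03,5.86],"angular": [0,0,0],"grip": 60},
    {"dp": [0.43,0.03,5.86],"angular": [0,0,0],"grip": 5},
    {"dp": [0.43,0.03,5.86],"angular": [0,0,0],"grip": 5},
    {"dp": [0.43,0.03,5.86],"angular": [0,0,0],"grip": 5},
    {"dp": [0.43,0.03,5.86],"angular": [0,0,0],"grip": 5},
    {"dp": [0.43,0.03,5.86],"angular": [0,0,0],"grip": 5},
    {"dp": [0.43,0.03,5.86],"angular": [0,0,0],"grip": 5},
    {"dp": [0.43,0.03,5.86],"angular": [0,0,0],"grip": 5},
    {"dp": [0.43,0.03,4.9],"angular": [0,0,0],"grip": 5},
    {"dp": [0.43,0.03,3.9],"angular": [0,0,0],"grip": 5},
    {"dp": [0.43,0.03,2.9],"angular": [0,0,0],"grip": 5},
    {"dp": [0.43,0.03,2.4],"angular": [0,0,0],"grip": 5},
    {"dp": [0.43,0.03,2.4],"angular": [0,0,0],"grip": 5},
    {"dp": [0.43,0.03,2.4],"angular": [0,0,0],"grip": 5},
  ],
  newtons=30,
)

```text
clock: 22.05
ee_pos: [0.4297, -0.2723, 0.1826]
orientation: [-3.088, 0.578, 0.001]
contact_force: [0.2, 0.3, -3.4]
opening: 0.0177
finger_force: 30.0
```

Run:
```python
from h import *
go(.525,-.405,.14,-21)
```

```text
dp [3.42 2.23 1.06] ang [ 0.    0.01 -0.03] t 22.05 pos [ 0.4297 -0.2723  0.1826] F [ 0.2  0.3 -3.4] open 0.0177 q7 -1.5
```

apply_moves(
  steps=[
    {"dp": [0.8,0.6,0],"angular": [0,0,0],"grip": 5},
    {"dp": [1.6,1.2,0],"angular": [0,0,0],"grip": 5},
    {"dp": [2.5,1.8,0],"angular": [0,0,0],"grip": 5},
    {"dp": [3.33,2.26,0],"angular": [0,0,0],"grip": 5},
    {"dp": [3.33,2.26,0],"angular": [0,0,0],"grip": 5},
    {"dp": [3.33,2.26,0.6],"angular": [0,0,0],"grip": 5},
    {"dp": [3.33,2.26,1.1],"angular": [0,0,0],"grip": 5},
    {"dp": [3.33,2.26,1.2],"angular": [0,0,0],"grip": 5},
    {"dp": [3.33,2.26,1.2],"angular": [0,0,0],"grip": 5},
    {"dp": [3.33,2.26,1.2],"angular": [0,0,0],"grip": 5},
  ],
)

```text
clock: 23.05
ee_pos: [0.5217, -0.4049, 0.136]
orientation: [3.088, -0.578, 0.001]
contact_force: [0.1, -0.4, -1.4]
opening: 0.0176
finger_force: 30.0
```

Run:
```python
from h import *
go(.521,-.4045,.1045,-21)
snap('top','t2');p=proj('t2',(.521,-.4045,.08));print(p);big('t2',int(p[0])-50,int(p[1])-40,100,75,8,'t2b')
```

```text
dp [-0.02 -0.    0.79] ang [ 0.   -0.01 -0.03] t 23.05 pos [ 0.5217 -0.4049  0.136 ] F [ 0.1 -0.4 -1.4] open 0.0176 q7 -1.43
[351.21934174 188.30129875]
```

View pics/t2b.png

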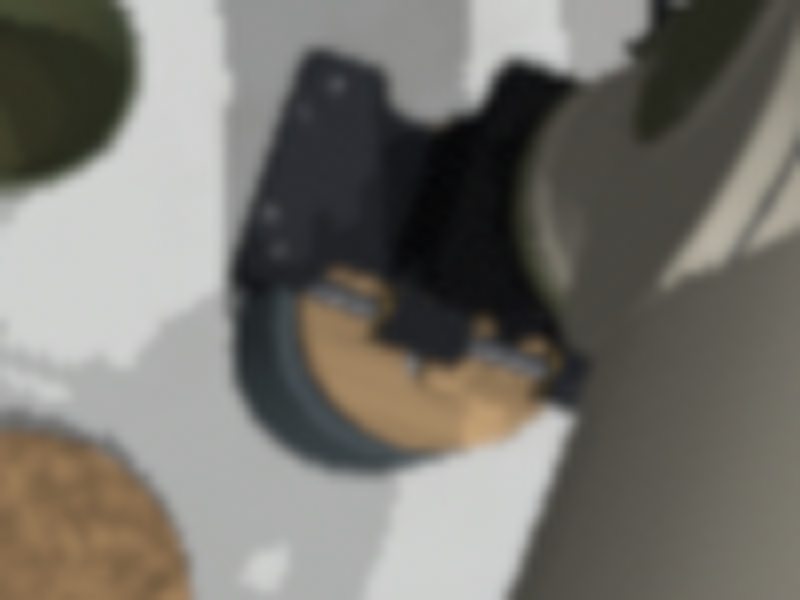

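The lid hovers over the round mouth, displaced in the view only by its height. Lowering it now.

apply_moves(
  steps=[
    {"dp": [-0.02,0,0.2],"angular": [0,0,0],"grip": 5},
    {"dp": [-0.02,0,0.35],"angular": [0,0,0],"grip": 5},
    {"dp": [-0.02,0,0.48],"angular": [0,0,0],"grip": 5},
    {"dp": [-0.02,0,0.6],"angular": [0,0,0],"grip": 5},
    {"dp": [-0.02,0,0.68],"angular": [0,0,0],"grip": 5},
    {"dp": [-0.02,0,0.73],"angular": [0,0,0],"grip": 5},
    {"dp": [-0.02,0,0.76],"angular": [0,0,0],"grip": 5},
    {"dp": [-0.02,0,0.78],"angular": [0,0,0],"grip": 5},
    {"dp": [-0.02,0,0.78],"angular": [0,0,0],"grip": 5},
  ],
)

```text
clock: 24.0
ee_pos: [0.521, -0.4046, 0.1052]
orientation: [3.088, -0.578, 0.001]
contact_force: [-3.2, 2.4, 4.7]
opening: 0.0176
finger_force: 30.0
```

apply_moves(
  steps=[
    {"dp": [0,0,0],"angular": [0,0,0],"grip": 60},
    {"dp": [0,0,0],"angular": [0,0,0],"grip": 60},
    {"dp": [0,0,0],"angular": [0,0,0],"grip": 60},
    {"dp": [0,0,0],"angular": [0,0,0],"grip": 60},
    {"dp": [0,0,-1],"angular": [0,0,0],"grip": 60},
    {"dp": [0,0,-2.2],"angular": [0,0,0],"grip": 60},
    {"dp": [0,0,-3.4],"angular": [0,0,0],"grip": 60},
    {"dp": [0,0,-4.4],"angular": [0,0,0],"grip": 60},
    {"dp": [-1.7,6,-4.4],"angular": [0,0,0],"grip": 60},
    {"dp": [-1.7,6,-4.4],"angular": [0,0,0],"grip": 60},
    {"dp": [-1.7,6,-4.4],"angular": [0,0,0],"grip": 60},
    {"dp": [-1.7,6,-4.4],"angular": [0,0,0],"grip": 60},
    {"dp": [-1.7,6,-4.4],"angular": [0,0,0],"grip": 60},
    {"dp": [-1.7,6,-4.4],"angular": [0,0,0],"grip": 60},
    {"dp": [-1.7,6,-4.4],"angular": [0,0,0],"grip": 60},
    {"dp": [-1.7,6,-4.4],"angular": [0,0,0],"grip": 60},
  ],
)

```text
clock: 25.6
ee_pos: [0.3719, -0.6028, 0.2801]
orientation: [-3.088, 0.575, -0.001]
contact_force: [0.7, -0.4, -0.1]
opening: 0.0601
finger_force: 0.0
```

Run:
```python
from h import *
snap('side','s3');big('s3',200,130,130,150,4,'s3b')
```

```text
(no output)
```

View pics/s3b.png

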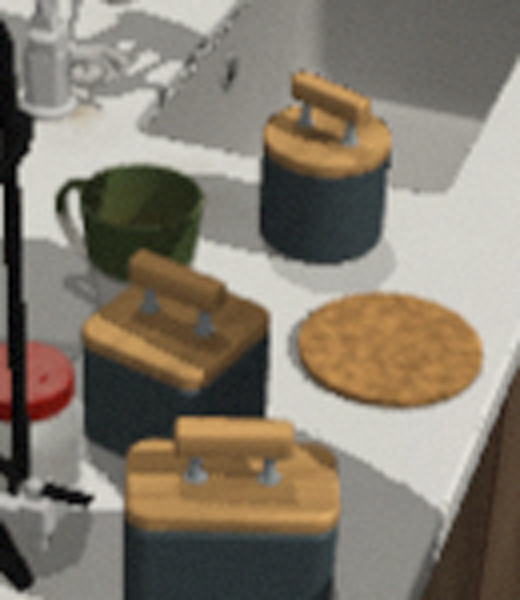

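All three lids sit flush and flat on their own canisters: round at (325,140), square at (175,335), oblong at (230,485). The mug and jar have not moved, and the trivet is empty.

```bash
python3 -c "
from plant import arm
print(arm.job_done())"
```

```text
the job is handed in; nothing more can be done
None
```

The round, square and oblong lids are each home and flat on their own canisters, with the mug and sugar jar left where they stood; the job was handed in at about 26 s.

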